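# Lock the screw jack with a holding spanner and its lever nut

### The job

Lock the adjusting screw of the bench's screw jack: fit the loose holding spanner fully down over the screw's square head, its bar lying on the ledge on the left of the stop post as seen from the screw, let go of it, and only then swing the locknut's lever clockwise (seen from above) until it stops, so that the spanner bears on the post and keeps the screw still. The screw must never turn more than 25 degrees from where it stood; leave the spanner in place on it, and leave the paint jars and the bowl where they are.

Things in the scene. Friction and masses are not known exactly. Their poses are not given: they have to be found in the camera images.
- jack: the screw jack, bolted to the bench: steel base plate 120 x 205 x 12 mm (x -60 to 60, y -60 to 145), a grey block 74 x 74 mm up to z 44 under the screw, and a grey reaction bracket at y 102 to 138 whose ledge (x -50 to 50) has its top at z 82. Origin on the bench under the screw's upright axis; z up. The ledge lies on its +y side.
- screw_seat (a point): centre of the flange (56 mm diameter, top at 82 mm above the bench, level with the ledge) on which the spanner comes to rest; on the screw's axis. The screw's square head, 30 mm across flats, rises 24 mm above it and ends in a round taper 12 mm high (30 to 16 mm diameter). x and y axes are square to the head's flats and turn with the screw; within 3 degrees they start parallel to the jack's.
- screw_mark (a point): the setting mark on the rim of the screw's flange, 28 mm from the axis, on the -y side; it turns with the screw.
- screw (a joint): turn of the screw in the jack, rad, positive clockwise from above; starts within 0.05 of 0. It turns easily (0.08 N m), so without a braced spanner it goes round with the locknut and the nut does not tighten.
- locknut (a joint): turn of the locknut on the screw, rad, positive clockwise from above; starts at 0 to 0.35 and jams tight at its stop, 1.4. Stiff (0.6 N m, about 6 N at the lever's pin); it stays where it is left.
- lever_pin (a point): top centre of the upright round pin (22 mm diameter, 53 mm tall, from 62 to 115 mm above the bench) at the end of the locknut's flat lever, 110 mm from the screw's axis. With both joints at 0 it lies 0.6 rad clockwise (from above) of the jack's +x; it swings round the screw's axis clockwise as screw and locknut turn. A lug of 30 mm diameter, 50 to 62 mm above the bench, is under the pin.
- stop_post (a point): top centre of the upright steel stop post, 16 mm diameter, standing 43 mm above the ledge; at x 32, y 120 mm in the jack's frame. The fitted spanner's bar points along the jack's +y, on the -x side of the post, about 15 mm short of touching it; when the screw is dragged clockwise the bar comes against the post.
- spanner: the loose holding spanner, steel, 194 mm long, 14 mm thick, 0.42 kg, lying flat on the bench: a square ring 54 x 54 mm with a 34 mm square window, and a straight bar 18 mm wide from the ring to x = 167 mm. Origin at the centre of the window on the underside; x along the bar away from the window, z up. Centre of mass about x = 56 mm.
- jar_a: paint jar with a black lid, 66 mm diameter, 112 mm tall, a bystander; origin under its centre
- jar_b: paint jar with a white lid, 66 mm diameter, 112 mm tall, a bystander; origin under its centre
- bowl: small white bowl, 130 mm wide, 45 mm tall, a bystander; origin under its centre
Not all that is in view belongs to the job. There is more than one size of the spanner; the job needs the middle-sized.

How it is judged:
On the way, in this order (a step that is already met when the one before it is completed fails the run):
1. the spanner sits fully down on the screw's square head, let go, with the locknut not yet tightened (distance between spanner and screw_seat below 0.006 m and angle between spanner's own z axis and vertical below 0.07 rad and contact force between the fingers and spanner below 0.3 N and value of joint locknut below 0.6 rad), for 0.2 s.
2. the locknut is turned to its stop (value of joint locknut above 1.3 rad), for 0.1 s.
At the end, for the whole second after the job is handed in: the locknut is within 0.1 rad of its stop (joint above 1.3), the spanner rests on the screw's square head (origin within 6 mm of the seat, level within 4 degrees) and the screw is within 25 degrees of where it started; all at rest (value of joint locknut above 1.3 rad and distance between spanner and screw_seat below 0.006 m and angle between spanner's own z axis and vertical below 0.07 rad and distance of screw_mark from where it was at the start of the episode below 0.0121 m and linear speed of spanner below 0.02 m/s and velocity of joint locknut below 0.05 rad/s); the robot touches nothing.
It fails at once if the screw turned more than 25 degrees from its start (distance of screw_mark from where it was at the start of the episode above 0.0121 m).
It fails at once if a jar or the bowl was shifted more than 3 cm or tipped over (distance of any of jar_a, jar_b, bowl from where it was at the start of the episode above 0.03 m or angle between any of jar_a, jar_b, bowl's own z axis and vertical above 0.5 rad).
It also fails if it takes over 56 s, if anything falls off the work surface, if the arm or the gripper's body presses on something with over 40 N, if the wrist force passes 120 N, or if a joint passes its speed limit or range.

### The arm

A 6-joint arm with a two-finger parallel gripper is mounted at the origin on the work surface. World frame = base frame: x ahead of the robot, y to its left, z up, the work surface at z = 0. Lengths are in m, angles in rad, forces in N, time in s.
With the tool pointing down it reaches from about 0.4 to 0.825 m from the base axis. Payload 7 kg.
Tool frame: the origin (TCP) lies on the centre line of the jaws, within the pads' length; the fingertips stand 19 mm ahead of it and the grasp point (between the pads) is the TCP; z points along the fingers, y is the line along which they close (so a half turn about z gives the same grasp; the last joint's range is limited). The gripper opens to 85 mm and grips with 20 to 120 N. Pads are 22 mm wide; open, the fingers measure 114 mm over their backs; the gripper's body (76 mm by 85 mm) begins 54 mm behind the grasp point. The pads swing forward as they close: fully open they stand 13 mm farther back than shut.
Start: joints at [1.492, 0.359, 0.012, 0, -1.224, -0.288], TCP at [0.242, 0.63, 0.25] pointing down, gripper open.
Joint ranges: [-3.07, 3.07], [-1.43, 2.12], [-1.02, 1.25], [-3.03, 1.67], [-3.05, -0], [-3.03, 3.03]. Speed limits (rad/s): [2.39, 2.39, 3.01, 3.14, 3.14, 3.14].

### API

Orientations are given as a unit quaternion [x, y, z, w].
In Python, from station import bot gives the robot as it stands.
- The arm moves only by the tool drive_tool, never from a script. Its argument "steps" is a list of rows, each an object of numbers: "dx", "dy", "dz": the shift along the world's x, y, z in mm; "roll": the turn about the world's z in degrees; "fingers": the finger opening in mm, from 0 to 85.4. A call has 1 to 20 rows; each row shifts and turns the commanded pose from where the row before left it; what a row does not reach is not made up. A row lasts 1/10 s, in which the tool goes at most 50 mm and 8.59 degrees, less where a joint would pass 70% of its speed; a pose out of reach is approached as far as the arm can. A call with a gripper value outside its range is refused whole. The fingers move at their own pace and stop on an object; the grip force is fixed at half the most. Time passes only in rows, so rows that do not move let the fingers close. It gives the time, the measured TCP pose, the force, the opening and the grip force at its end, in the units of the state.
- bot.sense(): the state, without advancing time (a new reading comes with each control period).
- bot.snapshot(name): name is "side" or "top" or "wrist"; returns a dict with "color" (400x640x3 uint8, red, green, blue), "K" (3x3 intrinsics, pixels), "R" (3x3) and "t" (3): a world point X has camera coordinates R X + t; the wrist camera has in their place "tool_from_camera" (4x4, takes a point from camera to tool coordinates, whose origin is the TCP and whose axes are the flange's). Camera axes: x right, y down, z forward; pixel columns grow to the right and rows downward; lengths in m; the calibration is good to about 2 mm. A picture is of the moment at which its call begins: read the wrist's pose just before it. There is no depth.
- bot.finish_job(): hands the job in; it is judged then, once.
The state is a dict: "clock": time; "joint_pos": joint angles; "qd": joint speeds; "joint_torque": joint torques, N m; "ee_pos": TCP position; "eef_rot": TCP orientation; "force": force on the tool from outside, world axes, zero at the start; "torque": the same for the moment, N m; "width": opening from 0.0 (shut) to 1.0 (fully open); "grasp_force": force on a finger pad.
Only numpy, scipy, OpenCV 4.12 (cv2) and the standard library are available. Lean on these libraries where they do the work, as an engineer would, in place of code of your own. Each camera call takes 0.05 s, during which the arm holds its last target. There are 200 camera calls.

## Working session

There is one attempt and no reset: what is moved stays moved. The work goes in short steps, Python scripts to look and compute and a tool call to move; the robot and the scene stay as the last step left them, time stands still between calls to the robot, and variables do not carry over. Pictures are saved under pics/ and viewed, at most 10 in all, crops included, and the job is handed in when it is done.

Besides the shell and the picture viewer there is one more tool, called after "Request:" as name(argument=value, ...), one argument or row to a line, values as JSON. drive_tool: Moves the arm, as the interface text tells. Its arguments: {"type":"object","properties":{"steps":{"type":"array","items":{"type":"object","properties":{"dx":{"type":"number"},"dy":{"type":"number"},"dz":{"type":"number"},"roll":{"type":"number"},"fingers":{"type":"number"}}}}},"required":["steps"]}

```bash
mkdir -p pics; ls; python3 - <<'E'
from station import bot
import cv2,numpy as np
for n in("top","side"):
    s=bot.snapshot(n); cv2.imwrite(f"pics/{n}0.png",s["color"][:,:,::-1])
    print(n,np.round(s["K"],1).tolist(),np.round(s["R"],4).tolist(),np.round(s["t"],4).tolist())
print(bot.sense())
E
```

```text
pics
top [[420.3, 0.0, 320.6], [0.0, 420.3, 201.0], [0.0, 0.0, 1.0]] [[0.0275, -0.9996, -0.0119], [-0.9816, -0.0248, -0.1896], [0.1892, 0.0169, -0.9818]] [0.1181, 0.5797, 1.2112]
side [[374.2, 0.0, 317.6], [0.0, 374.2, 196.4], [0.0, 0.0, 1.0]] [[0.9646, -0.2632, 0.0155], [-0.1121, -0.4626, -0.8794], [0.2386, 0.8466, -0.4758]] [-0.506, 0.2199, 0.7479]
{'clock': 0.1, 'joint_pos': array([ 1.49209602e+00,  3.59308208e-01,  1.11485652e-02, -3.16035848e-04,
       -1.22406562e+00, -2.88071512e-01]), 'qd': array([ 0.0016356 , -0.00237863,  0.00218411,  0.00236266,  0.00022179,
       -0.0016728 ]), 'joint_torque': array([-2.26767981e-03, -5.84765983e+01,  2.94106346e+01,  6.95461482e+00,
       -3.16509962e-03,  6.16822774e-06]), 'ee_pos': array([0.2419519 , 0.62972382, 0.24945971]), 'eef_rot': array([ 9.83221802e-01, -1.82412600e-01, -7.31045213e-05,  7.26079984e-04]), 'force': array([-0.28428751,  0.151643  , -0.24462771]), 'torque': array([-0.00535155,  0.00861698,  0.00764241]), 'grasp_force': 0.0, 'width': 1.000773182880156}
```

View pics/top0.png

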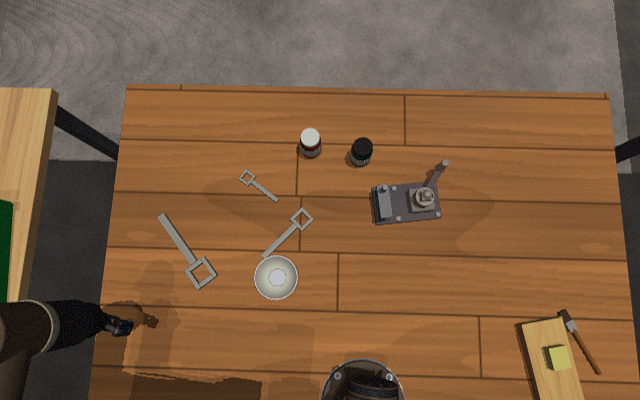

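View pics/side0.png

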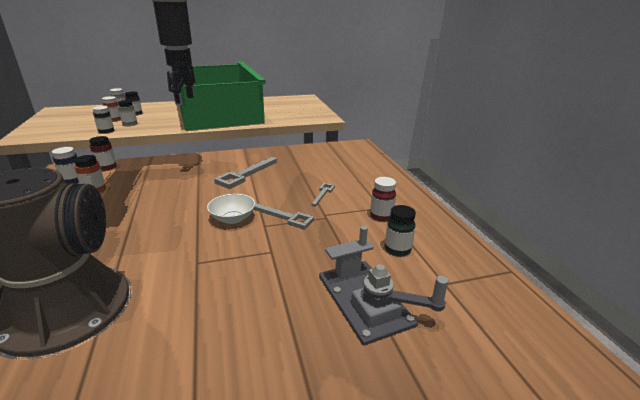

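Spanner candidates in the top view are a small one at (247,178), a middle one at (301,219) and a large one at (201,272). The middle one matches the 194 mm length best. I'll measure all three and enlarge a crop to confirm.

```bash
cat > h.py <<'E'
from station import bot
import cv2,numpy as np
from scipy.spatial.transform import Rotation as Ro
def cam(n):
    """colour picture, K, and world->camera R,t"""
    q=bot.sense(); s=bot.snapshot(n)
    if n=="wrist":
        T=np.eye(4);T[:3,:3]=Ro.from_quat(q["eef_rot"]).as_matrix();T[:3,3]=q["ee_pos"]
        M=np.linalg.inv(T@s["tool_from_camera"]); R,t=M[:3,:3],M[:3,3]
    else: R,t=s["R"],s["t"]
    return s["color"],s["K"],np.array(R),np.array(t)
def ray(uv,K,R,t,z):
    """pixels -> world points on plane z"""
    uv=np.atleast_2d(uv).astype(float); d=np.c_[uv,np.ones(len(uv))]@np.linalg.inv(K).T@R
    c=-R.T@t; return c+d*((z-c[2])/d[:,2])[:,None]
def proj(X,K,R,t):
    p=(np.atleast_2d(X)@R.T+t)@K.T; return p[:,:2]/p[:,2:]
def tri(uv1,c1,uv2,c2):
    P=[c[1]@np.c_[c[2],c[3]] for c in (c1,c2)]
    X=cv2.triangulatePoints(P[0],P[1],np.float64(uv1).reshape(2,1),np.float64(uv2).reshape(2,1)).ravel(); return X[:3]/X[3]
E
python3 - <<'E'
from h import *
c=cam("top"); im,K,R,t=c
hsv=cv2.cvtColor(im,cv2.COLOR_RGB2HSV)
m=((hsv[...,1]<60)&(hsv[...,2]>70)).astype(np.uint8)*255
n,l,st,ce=cv2.connectedComponentsWithStats(m)
for i in range(1,n):
    x,y,w,h,a=st[i]
    if 40<a<3000 and 85<y<300 and 120<x<520:
        P=ray(np.argwhere(l==i)[:,::-1],K,R,t,.014)[:,:2]
        r=cv2.minAreaRect((P*1000).astype(np.float32)); print(st[i],np.round(r[0]),np.round(r[1]),round(r[2],1))
for nme,uv,z in [("bowl",(276,277),.045),("pin",(445,162),.115),("post",(384,187),.125),("head",(424,196),.118),("spring",(301,219),.014),("sbarend",(265,256),.014),("jarA",(362,144),.112),("jarB",(310,135),.112)]:
    print(nme,np.round(ray(uv,K,R,t,z)[0],3))
a=cv2.resize(im[170:300,230:330],None,fx=4,fy=4,interpolation=cv2.INTER_CUBIC)
b=cv2.resize(im[140:240,355:455],None,fx=4,fy=4,interpolation=cv2.INTER_CUBIC)
o=np.zeros((520,800,3),np.uint8);o[:,:400]=a;o[:400,400:]=b
cv2.imwrite("pics/crop1.png",o[:,:,::-1])
E
```

```text
[301 128  19  19 291] [793. 174.] [61. 58.] 1.6
[301 146  20  10  64] [747. 170.] [29. 61.] 4.5
[350 154  20  11  51] [720.  17.] [62. 24.] 76.0
[ 377  169   68   55 2013] [ 606. -147.] [151. 233.] 7.9
[239 170  39  32 233] [628. 327.] [142.  40.] 57.6
[ 254  207   59   93 1987] [426. 247.] [131. 292.] 77.9
[158 213  59  76 825] [428. 551.] [261.  74.] 38.9
bowl [0.347 0.259 0.045]
pin [ 0.69  -0.227  0.115]
post [ 0.608 -0.048  0.125]
head [ 0.586 -0.163  0.118]
spring [0.526 0.193 0.014]
sbarend [0.41  0.299 0.014]
jarA [0.74  0.015 0.112]
jarB [0.764 0.169 0.112]
```

View pics/crop1.png

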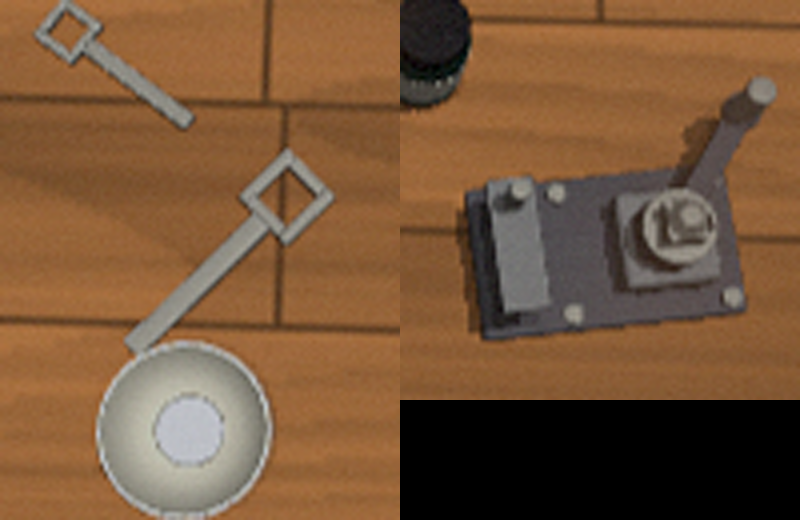

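The crop confirms it. The middle spanner's ring is near (301,219), its bar tip near (265,256), right beside the bowl rim, and the other two are clearly smaller and larger. I'll hover over its bar, then look with the wrist camera.

Request:
drive_tool(
  steps=[
    {"dx": 24,"dy": -40,"roll": -2.1,"fingers": 45},
    {"dx": 24,"dy": -40,"roll": -2.1},
    {"dx": 24,"dy": -40,"roll": -2.1},
    {"dx": 24,"dy": -40,"roll": -2.1},
    {"dx": 24,"dy": -40,"roll": -2.1},
    {"dx": 24,"dy": -40,"roll": -2.1},
    {"dx": 24,"dy": -40,"roll": -2.1},
    {"dx": 24,"dy": -40,"roll": -2.1},
    {"dx": 24,"dy": -40,"roll": -2.1},
    {"dx": 24,"dy": -40,"roll": -2.1},
    {},
    {},
  ],
)

```text
schema error: expected keys dx, dy, dz, roll, fingers
```

```bash
cat > look.py <<'E'
from h import *
import sys,pickle
c=cam("wrist"); pickle.dump(c,open(f"{sys.argv[1]}.pkl","wb")); cv2.imwrite(f"pics/{sys.argv[1]}.png",c[0][:,:,::-1])
q=bot.sense(); print(q["clock"],np.round(q["ee_pos"],4),np.round(q["eef_rot"],4), "cam",np.round(-c[2].T@c[3],3))
E
python3 look.py w1
```

```text
0.2 [0.242  0.6298 0.2497] [ 9.832e-01 -1.824e-01 -0.000e+00  5.000e-04] cam [0.312 0.602 0.373]
```

View pics/w1.png

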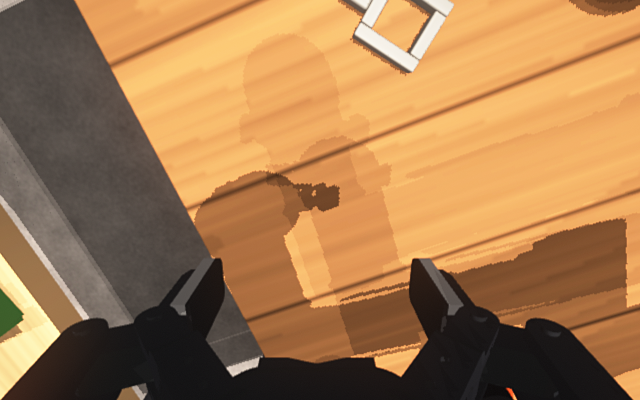

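The picture is from the start pose because the move was refused: every row needs all five keys. Resending it.

Request:
drive_tool(
  steps=[
    {"dx": 24,"dy": -40,"dz": 0,"roll": -2.1,"fingers": 45},
    {"dx": 24,"dy": -40,"dz": 0,"roll": -2.1,"fingers": 45},
    {"dx": 24,"dy": -40,"dz": 0,"roll": -2.1,"fingers": 45},
    {"dx": 24,"dy": -40,"dz": 0,"roll": -2.1,"fingers": 45},
    {"dx": 24,"dy": -40,"dz": 0,"roll": -2.1,"fingers": 45},
    {"dx": 24,"dy": -40,"dz": 0,"roll": -2.1,"fingers": 45},
    {"dx": 24,"dy": -40,"dz": 0,"roll": -2.1,"fingers": 45},
    {"dx": 24,"dy": -40,"dz": 0,"roll": -2.1,"fingers": 45},
    {"dx": 24,"dy": -40,"dz": 0,"roll": -2.1,"fingers": 45},
    {"dx": 24,"dy": -40,"dz": 0,"roll": -2.1,"fingers": 45},
    {"dx": 0,"dy": 0,"dz": 0,"roll": 0,"fingers": 45},
    {"dx": 0,"dy": 0,"dz": 0,"roll": 0,"fingers": 45},
  ],
)

```text
clock: 1.4
ee_pos: [0.4825, 0.2289, 0.2502]
eef_rot: [0.933, -0.36, -0.0, 0.0]
force: [-0.4, 0.2, -0.0]
width: 0.526
grasp_force: 0.0
```

```bash
python3 look.py w2
```

```text
1.45 [0.4821 0.2298 0.2502] [ 9.334e-01 -3.590e-01 -1.000e-04 -0.000e+00] cam [0.538 0.177 0.374]
```

View pics/w2.png

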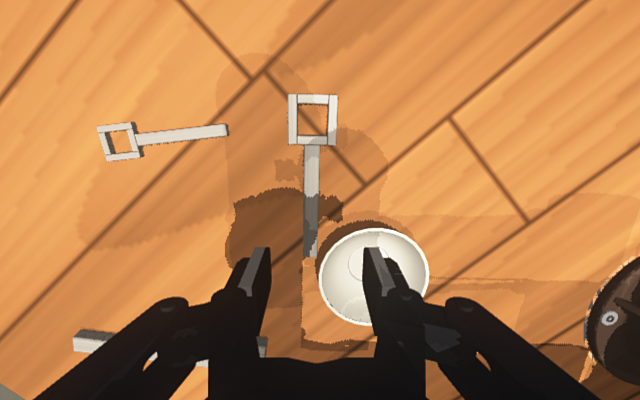

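The wrist view shows the middle spanner's ring around (313,119), with the bar running down to about (310,258) just left of the bowl. I'll measure the ring and bar on the top plane.

```bash
cat > sp.py <<'E'
from h import *
import pickle
im,K,R,t=pickle.load(open("w2.pkl","rb"))
hsv=cv2.cvtColor(im,cv2.COLOR_RGB2HSV)
m=((hsv[...,1]<75)).astype(np.uint8)*255
m[:, :240]=0; m[270:]=0; m[:80]=0; m[:,345:]=0
m[200:,319:]=0; m[225:,:295]=0
cs,h=cv2.findContours(m,cv2.RETR_CCOMP,cv2.CHAIN_APPROX_NONE)
for i,c in enumerate(cs):
    a=cv2.contourArea(c)
    if a>300: 
        hole=h[0][i][3]>=0
        P=ray(c[:,0],K,R,t,.014)[:,:2]*1000
        r=cv2.minAreaRect(P.astype(np.float32)); print("hole" if hole else "outer",a,cv2.boundingRect(c),np.round(r,1) if 0 else [np.round(v,1) for v in r])
        if hole: hc=np.array(r[0])
ed=[]
for v in range(155,250,6):
    xs=np.flatnonzero(m[v]); xs=xs[(xs>295)&(xs<325)]
    if len(xs): ed.append([(xs[0]+xs[-1])/2+0.0,v,xs[0],xs[-1]])
ed=np.array(ed);print(ed.tolist())
L=ray(np.c_[ed[:,2]-.5,ed[:,1]],K,R,t,.014);Q=ray(np.c_[ed[:,3]+.5,ed[:,1]],K,R,t,.014)
print("width",np.round(np.linalg.norm(L-Q,axis=1)*1000,1))
C=(L+Q)[:,:2]*500
vx,vy,x,y=cv2.fitLine(C.astype(np.float32),cv2.DIST_HUBER,0,.01,.01).ravel(); print("bar dir",np.degrees(np.arctan2(vy,vx)),"pt",x,y)
E
python3 sp.py
```

```text
outer 3901.5 (288, 94, 50, 163) [array([476.3, 241.6]), array([ 53. , 192.2]), np.float64(46.3)]
hole 1033.5 (296, 103, 33, 34) [array([526.5, 194. ]), array([35.4, 35. ]), np.float64(47.8)]
[[311.5, 155.0, 304.0, 319.0], [311.0, 161.0, 304.0, 318.0], [311.0, 167.0, 304.0, 318.0], [311.0, 173.0, 304.0, 318.0], [311.0, 179.0, 304.0, 318.0], [311.0, 185.0, 304.0, 318.0], [311.0, 191.0, 304.0, 318.0], [311.0, 197.0, 304.0, 318.0], [310.5, 203.0, 304.0, 317.0], [310.5, 209.0, 304.0, 317.0], [310.5, 215.0, 304.0, 317.0], [310.5, 221.0, 304.0, 317.0], [310.5, 227.0, 304.0, 317.0], [309.5, 233.0, 303.0, 316.0], [309.5, 239.0, 303.0, 316.0], [309.5, 245.0, 303.0, 316.0]]
width [18.1 17.  17.1 17.2 17.3 17.4 17.5 17.6 16.6 16.7 16.8 16.9 17.  17.1
 17.2 17.3]
bar dir -43.62608 pt 448.86462 267.6132
```

The sizes check out (53 x 192 mm outer, 35 mm window, 17-18 mm bar). Ring centre is at (526.5, 194) mm and the bar heads 136.4°. I'll grasp 62 mm along the bar.

Request:
drive_tool(
  steps=[
    {"dx": 0,"dy": 7,"dz": -40,"roll": -1.5,"fingers": 32},
    {"dx": 0,"dy": 0,"dz": -40,"roll": 0,"fingers": 32},
    {"dx": 0,"dy": 0,"dz": -40,"roll": 0,"fingers": 32},
    {"dx": 0,"dy": 0,"dz": -40,"roll": 0,"fingers": 32},
    {"dx": 0,"dy": 0,"dz": -30,"roll": 0,"fingers": 32},
    {"dx": 0,"dy": 0,"dz": -20,"roll": 0,"fingers": 32},
    {"dx": 0,"dy": 0,"dz": -8,"roll": 0,"fingers": 32},
    {"dx": 0,"dy": 0,"dz": -4,"roll": 0,"fingers": 32},
    {"dx": 0,"dy": 0,"dz": 0,"roll": 0,"fingers": 32},
  ],
)

```text
clock: 2.35
ee_pos: [0.4821, 0.2379, 0.0286]
eef_rot: [0.929, -0.37, 0.0, -0.0]
force: [-0.1, 0.8, 0.3]
width: 0.377
grasp_force: 0.0
```

Request:
drive_tool(
  steps=[
    {"dx": 0,"dy": 0,"dz": -4,"roll": 0,"fingers": 28},
    {"dx": 0,"dy": 0,"dz": -1,"roll": 0,"fingers": 18},
    {"dx": 0,"dy": 0,"dz": 0,"roll": 0,"fingers": 10},
    {"dx": 0,"dy": 0,"dz": 0,"roll": 0,"fingers": 10},
    {"dx": 0,"dy": 0,"dz": 0,"roll": 0,"fingers": 10},
    {"dx": 0,"dy": 0,"dz": 0,"roll": 0,"fingers": 10},
  ],
)

```text
clock: 2.95
ee_pos: [0.4823, 0.2374, 0.0241]
eef_rot: [0.929, -0.371, 0.0, -0.001]
force: [-3.4, 0.4, 6.2]
width: 0.187
grasp_force: 59.5
```

Request:
drive_tool(
  steps=[
    {"dx": 0,"dy": 0,"dz": 10,"roll": 0,"fingers": 10},
    {"dx": 2,"dy": 2,"dz": 40,"roll": 0,"fingers": 10},
    {"dx": 0,"dy": 0,"dz": 45,"roll": 0,"fingers": 10},
    {"dx": 0,"dy": -20,"dz": 35,"roll": -3,"fingers": 10},
    {"dx": 0,"dy": -30,"dz": 35,"roll": -5,"fingers": 10},
    {"dx": 0,"dy": -30,"dz": 35,"roll": -5,"fingers": 10},
    {"dx": -4,"dy": -37,"dz": 25,"roll": -5,"fingers": 10},
    {"dx": -4,"dy": -40,"dz": 10,"roll": -5,"fingers": 10},
    {"dx": -4,"dy": -40,"dz": 0,"roll": -5,"fingers": 10},
    {"dx": -4,"dy": -40,"dz": 0,"roll": -5,"fingers": 10},
    {"dx": -2,"dy": -35,"dz": 0,"roll": -5,"fingers": 10},
    {"dx": 0,"dy": -25,"dz": 0,"roll": -4.4,"fingers": 10},
    {"dx": 0,"dy": -10,"dz": 0,"roll": 0,"fingers": 10},
    {"dx": 0,"dy": 0,"dz": 0,"roll": 0,"fingers": 10},
    {"dx": 0,"dy": 0,"dz": 0,"roll": 0,"fingers": 10},
  ],
)

```text
clock: 4.45
ee_pos: [0.4658, -0.0677, 0.2581]
eef_rot: [0.732, -0.681, -0.0, 0.0]
force: [0.0, 0.2, -5.2]
width: 0.185
grasp_force: 59.9
```

```bash
python3 look.py w3
```

```text
4.5 [ 0.4659 -0.0674  0.2582] [ 7.322e-01 -6.811e-01 -2.000e-04 -0.000e+00] cam [ 0.47  -0.144  0.382]
```

View pics/w3.png

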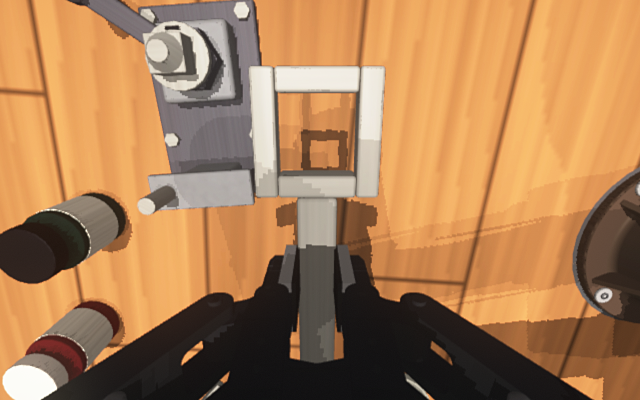

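The wrist view shows the spanner held straight with its ring at (318,130), the screw head near (165,50), the post top near (148,206) and the lever off the upper-left edge. I'll enlarge the head and post.

```bash
python3 - <<'E'
from h import *
import pickle
im,K,R,t=pickle.load(open("w3.pkl","rb"))
print(np.round(K,1).tolist())
cr=im[10:110,130:240]; a=cv2.resize(cr,None,fx=5,fy=5,interpolation=cv2.INTER_CUBIC)
b=cv2.resize(im[160:225,130:180],None,fx=5,fy=5,interpolation=cv2.INTER_CUBIC)
o=np.zeros((500,800,3),np.uint8);o[:500,:550]=a;o[:325,550:]=b
cv2.imwrite("pics/crop2.png",o[:,:,::-1])
E
```

```text
[[319.4, 0.0, 316.3], [0.0, 319.4, 200.8], [0.0, 0.0, 1.0]]
```

View pics/crop2.png

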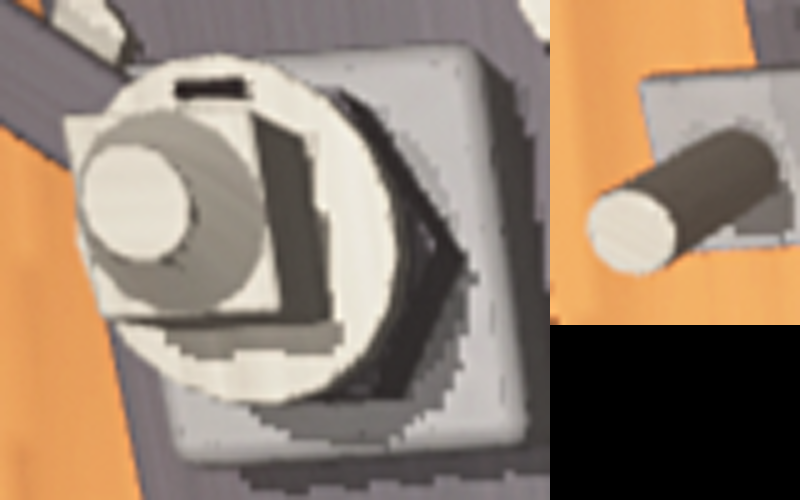

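```bash
python3 - <<'E'
from h import *
import pickle
im,K,R,t=pickle.load(open("w3.pkl","rb"))
pos=lambda x,y:(130+(x+.5)/5-.5,10+(y+.5)/5-.5)
d=ray(pos(133,201),K,R,t,.118)[0]*1000
c=ray([pos(*p) for p in[(66,118),(253,112),(280,310),(100,318)]],K,R,t,.106)*1000
print("disc",d.round(1)); print("corners",c.round(1).tolist(),"centre",c.mean(0).round(1),"sides",[round(np.linalg.norm(c[i]-c[i-1]),1) for i in range(4)])
e=[c[(i+1)%4]-c[i] for i in range(4)]; print("edge ang",[round(float(np.degrees(np.arctan2(v[1],v[0])))%90,1) for v in e])
p=ray((146.0,205.8),K,R,t,.125)[0]*1000; print("post",p.round(1))
for s in (d,c.mean(0)):
    v=(p-s)[:2]; print("post dist",np.hypot(*v).round(1),"(124.2) jack yaw",np.degrees(np.arctan2(v[1],v[0]))-75.07)
# spanner in hand
hsv=cv2.cvtColor(im,cv2.COLOR_RGB2HSV)
m=((hsv[...,1]<75)&(hsv[...,2]>150)).astype(np.uint8)*255
g=cv2.cvtColor(im,cv2.COLOR_RGB2GRAY).astype(int); 
for v in(100,120,140,160): print(v,[int(u) for u in range(240,400) if abs(g[v,u+1]-g[v,u-1])>35])
for u in(300,318,340): print(u,[int(v) for v in range(55,215) if abs(g[v+1,u]-g[v-1,u])>35])
E
```

```text
disc [ 592.9 -172.3  118. ]
corners [[607.9, -184.7, 106.0], [578.9, -187.6, 106.0], [576.2, -159.2, 106.0], [605.1, -155.9, 106.0]] centre [ 592.  -171.9  106. ] sides [np.float64(28.9), np.float64(29.2), np.float64(28.6), np.float64(29.1)]
edge ang [5.7, 5.4, 6.4, 5.6]
post [607.7 -49.5 125. ]
post dist 123.7 (124.2) jack yaw 8.041382614025167
post dist 123.3 (124.2) jack yaw 7.624889053675673
100 [242, 243, 250, 251, 272, 273, 274, 275, 277, 278, 355, 358, 359, 360, 361, 381]
120 [251, 252, 272, 273, 274, 275, 278, 279, 358, 359, 361, 380, 381]
140 [252, 253, 272, 273, 275, 276, 278, 279, 280, 300, 301, 310, 311, 316, 317, 326, 327, 338, 339, 346, 354, 355, 357, 358, 359, 379, 380]
160 [253, 254, 273, 274, 275, 276, 277, 279, 280, 301, 302, 309, 310, 338, 339, 346, 350, 351, 353, 354, 356, 357, 358, 378, 379, 381]
300 [66, 89, 90, 91, 93, 170, 175, 176, 196, 198, 199]
318 [66, 67, 89, 90, 91, 93, 129, 130, 140, 141, 166, 167, 175, 176, 177, 196, 198]
340 [66, 67, 89, 90, 91, 93, 129, 130, 175, 176, 177, 196, 197, 198]
```

```bash
python3 - <<'E'
from h import *
import pickle
im,K,R,t=pickle.load(open("w3.pkl","rb"))
Z=.2582-.0101
L=ray([(250.5,100),(253.5,160)],K,R,t,Z)*1000; Q=ray([(381.2,100),(378.7,160)],K,R,t,Z)*1000
T=ray([(300,66.4),(340,66.4)],K,R,t,Z)*1000; B=ray([(300,197.3),(340,197)],K,R,t,Z)*1000
print("W",(L-Q)[:,0],"H",(B-T)[:,1])
c=np.array([(L+Q)[:,0].mean()/2,(T+B)[:,1].mean()/2]); print("ring c",c, "edge ang",[np.degrees(np.arctan2((x[0]-x[1])[0],-(x[0]-x[1])[1]))for x in(L,Q)],np.degrees(np.arctan2((T[0]-T[1])[1],(T[0]-T[1])[0])))
tcp=np.array([465.9,-67.4]);print("off",c-tcp,np.hypot(*(c-tcp)),"heading",np.degrees(np.arctan2(*(tcp-c)[::-1])))
b=ray([(309,225)],K,R,t,Z)
E
```

```text
W [51.99199062 52.6246135 ] H [52.85444102 52.58009104]
ring c [ 469.29624194 -130.76130821] edge ang [np.float64(3.532367503960576), np.float64(5.038831630540442)] 4.06253792479007
off [  3.39624194 -63.36130821] 63.45226424449076 heading 93.06818620479577
```

Sizes agree again: head about 29 mm, post at 123.5 mm, ring 52.7 mm. Head is at (592.5, -172) with yaw 5.8°, so I move the ring above it and check before fitting.

Request:
drive_tool(
  steps=[
    {"dx": 20,"dy": -8,"dz": 0,"roll": 1.7,"fingers": 10},
    {"dx": 35,"dy": -10,"dz": 0,"roll": 0,"fingers": 10},
    {"dx": 35,"dy": -12,"dz": -10,"roll": 0,"fingers": 10},
    {"dx": 21,"dy": -8,"dz": -25,"roll": 0,"fingers": 10},
    {"dx": 10,"dy": -3,"dz": -30,"roll": 0,"fingers": 10},
    {"dx": 0,"dy": 0,"dz": -20,"roll": 0,"fingers": 10},
    {"dx": 0,"dy": 0,"dz": -8,"roll": 0,"fingers": 10},
    {"dx": 0,"dy": 0,"dz": 0,"roll": 0,"fingers": 10},
    {"dx": 0,"dy": 0,"dz": 0,"roll": 0,"fingers": 10},
  ],
)

```text
clock: 5.4
ee_pos: [0.5878, -0.1084, 0.1665]
eef_rot: [0.742, -0.67, 0.001, -0.0]
force: [-0.5, 0.3, -4.9]
width: 0.191
grasp_force: 59.9
```

```bash
python3 look.py w4; python3 - <<'E'
import cv2
a=cv2.imread("pics/w4.png"); cv2.imwrite("pics/crop3.png",cv2.resize(a[40:240,220:420],None,fx=3,fy=3,interpolation=cv2.INTER_CUBIC))
E
```

```text
5.45 [ 0.588  -0.1084  0.1669] [ 0.7423 -0.6701  0.0009 -0.0008] cam [ 0.594 -0.185  0.29 ]
```

View pics/crop3.png

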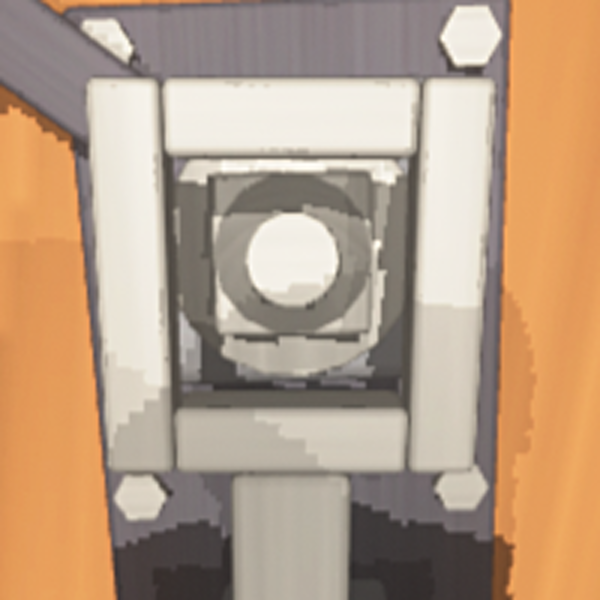

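The disc sits at about (317,126) inside the ring window, with the square face nearly parallel to it. Computing the residual offset.

```bash
python3 - <<'E'
from h import *
import pickle
im,K,R,t=pickle.load(open("w4.pkl","rb"))
f=lambda P,z:ray([(220+(x+.5)/3-.5,40+(y+.5)/3-.5) for x,y in P],K,R,t,z)[:,:2]*1000
ang=lambda c:[round(float(np.degrees(np.arctan2(*(c[(i+1)%4]-c[i])[::-1])))%90,1) for i in range(4)]
d=f([(292,260)],.118); s=f([(212,174),(371,172),(375,335),(216,338)],.106); r=f([(87,79),(496,79),(475,471),(106,471)],.1669-.0101)
w=f([(163,155),(418,155),(407,407),(175,407)],.1568)
for n,c in(("disc",d),("sq",s),("ring",r),("win",w)): print(n,c.mean(0).round(1), ang(c) if len(c)>1 else"",[round(np.linalg.norm(c[i]-c[i-1]),1) for i in range(len(c))])
E
```

```text
disc [ 592.8 -172.1]  [np.float64(0.0)]
sq [ 592.4 -171.9] [6.5, 8.7, 6.9, 5.9] [np.float64(30.0), np.float64(29.1), np.float64(29.8), np.float64(30.5)]
ring [ 592.9 -171.4] [5.8, 6.2, 5.8, 5.2] [np.float64(52.7), np.float64(52.7), np.float64(52.7), np.float64(53.6)]
win [ 592.9 -171.5] [5.8, 5.5, 5.8, 6.4] [np.float64(33.9), np.float64(33.6), np.float64(33.9), np.float64(33.0)]
```

Aligned to within 0.6 mm. Lowering.

Request:
drive_tool(
  steps=[
    {"dx": 0,"dy": -0.5,"dz": -15,"roll": 0,"fingers": 10},
    {"dx": 0,"dy": 0,"dz": -15,"roll": 0,"fingers": 10},
    {"dx": 0,"dy": 0,"dz": -10,"roll": 0,"fingers": 10},
    {"dx": 0,"dy": 0,"dz": -8,"roll": 0,"fingers": 10},
    {"dx": 0,"dy": 0,"dz": -6,"roll": 0,"fingers": 10},
    {"dx": 0,"dy": 0,"dz": -4,"roll": 0,"fingers": 10},
    {"dx": 0,"dy": 0,"dz": -1.5,"roll": 0,"fingers": 10},
    {"dx": 0,"dy": 0,"dz": 0,"roll": 0,"fingers": 10},
  ],
)

```text
clock: 6.25
ee_pos: [0.5873, -0.1094, 0.1062]
eef_rot: [0.742, -0.67, 0.0, -0.0]
force: [-0.8, -0.0, -4.5]
width: 0.187
grasp_force: 60.0
```

Request:
drive_tool(
  steps=[
    {"dx": 0,"dy": 0,"dz": -0.5,"roll": 0,"fingers": 10},
    {"dx": 0,"dy": 0,"dz": 0,"roll": 0,"fingers": 30},
    {"dx": 0,"dy": 0,"dz": 0,"roll": 0,"fingers": 40},
    {"dx": 0,"dy": 0,"dz": 0,"roll": 0,"fingers": 40},
    {"dx": 0,"dy": 0,"dz": 10,"roll": 0,"fingers": 40},
    {"dx": 0,"dy": 0,"dz": 25,"roll": 0,"fingers": 40},
    {"dx": 0,"dy": 0,"dz": 45,"roll": 0,"fingers": 40},
    {"dx": 0,"dy": 0,"dz": 45,"roll": 0,"fingers": 40},
    {"dx": 0,"dy": -10,"dz": 20,"roll": 0,"fingers": 40},
    {"dx": 0,"dy": 0,"dz": 0,"roll": 0,"fingers": 40},
    {"dx": 0,"dy": 0,"dz": 0,"roll": 0,"fingers": 40},
  ],
)

```text
clock: 7.35
ee_pos: [0.5871, -0.1195, 0.2512]
eef_rot: [0.742, -0.671, 0.0, -0.001]
force: [-0.0, -0.5, -1.0]
width: 0.469
grasp_force: 0.0
```

```bash
python3 look.py w5
```

```text
7.4 [ 0.5866 -0.1194  0.2501] [ 7.418e-01 -6.707e-01 -3.000e-04 -0.000e+00] cam [ 0.593 -0.196  0.375]
```

View pics/w5.png

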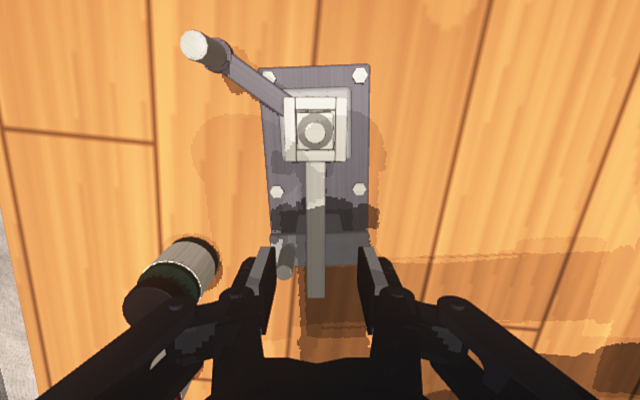

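The spanner is seated: the head comes through the ring and the bar lies over the ledge, left of the post at (285,262). The lever pin's top is at (194,45). Computing its position and the arc.

```bash
python3 - <<'E'
from h import *
import pickle
im,K,R,t=pickle.load(open("w5.pkl","rb"))
g=cv2.cvtColor(im,cv2.COLOR_RGB2GRAY); m=(g[20:70,170:220]>200).astype(np.uint8)&(cv2.cvtColor(im,cv2.COLOR_RGB2HSV)[20:70,170:220,1]<60).astype(np.uint8)
n,l,st,ce=cv2.connectedComponentsWithStats(m); i=1+st[1:,4].argmax(); print(st[i],ce[i]+[170,20])
p=ray(ce[i]+[170,20],K,R,t,.115)[0]*1000
s=np.array([592.6,-172]); v=p[:2]-s
print("pin",p.round(1),"r",np.hypot(*v),"ang",np.degrees(np.arctan2(v[1],v[0])))
# spanner ring top outer corners at z .096
c=ray([(284,96),(351,97),(347,162),(283,161)],K,R,t,.096)*1000;print(c.mean(0),[round(np.linalg.norm(c[i]-c[i-1]),1) for i in range(4)])
# arc
a0=np.arctan2(v[1],v[0])
for k in range(0,111,10):
    a=a0-np.radians(k); print(k,(s+110*np.array([np.cos(a),np.sin(a)])).round(1))
E
```

```text
[ 10  10  27  30 608] [193.32236842  44.38322368]
pin [ 688.1 -226.5  115. ] r 109.96569877462235 ang -29.69708801013567
[ 591.46406659 -172.22133832   96.        ] [np.float64(54.4), np.float64(55.6), np.float64(54.5), np.float64(56.4)]
0 [ 688.2 -226.5]
10 [ 677.2 -242.3]
20 [ 663.8 -255.9]
30 [ 648.1 -267. ]
40 [ 630.8 -275.2]
50 [ 612.3 -280.2]
60 [ 593.2 -282. ]
70 [ 574.1 -280.4]
80 [ 555.5 -275.6]
90 [ 538.1 -267.6]
100 [ 522.3 -256.6]
110 [ 508.7 -243.2]
```

Request:
drive_tool(
  steps=[
    {"dx": 14,"dy": -15,"dz": 0,"roll": 7.5,"fingers": 55},
    {"dx": 14,"dy": -15,"dz": 0,"roll": 8,"fingers": 55},
    {"dx": 15,"dy": -15,"dz": 0,"roll": 8,"fingers": 55},
    {"dx": 15,"dy": -16,"dz": 0,"roll": 8,"fingers": 55},
    {"dx": 15,"dy": -16,"dz": -10,"roll": 8,"fingers": 55},
    {"dx": 14,"dy": -15,"dz": -20,"roll": 8,"fingers": 55},
    {"dx": 14,"dy": -15,"dz": -20,"roll": 7,"fingers": 55},
    {"dx": 0,"dy": 0,"dz": 0,"roll": 0,"fingers": 55},
  ],
)

```text
clock: 8.2
ee_pos: [0.6868, -0.2273, 0.194]
eef_rot: [0.967, -0.256, -0.004, 0.0]
force: [-0.8, -0.3, -1.0]
width: 0.646
grasp_force: 0.0
```

```bash
python3 -c "
from station import bot
import numpy as np
q=bot.sense();print(q['clock'],np.round(q['joint_pos'],3),np.round(q['ee_pos'],4),np.round(q['eef_rot'],4))"
```

```text
8.2 [-5.200e-02  4.760e-01  6.500e-02 -1.000e-03 -1.169e+00  1.106e+00] [ 0.6868 -0.2273  0.194 ] [ 9.668e-01 -2.555e-01 -4.300e-03  5.000e-04]
```

Request:
drive_tool(
  steps=[
    {"dx": 1,"dy": 0.5,"dz": -35,"roll": 0,"fingers": 55},
    {"dx": 0,"dy": 0,"dz": -35,"roll": 0,"fingers": 55},
    {"dx": 0,"dy": 0,"dz": -20,"roll": 0,"fingers": 55},
    {"dx": 0,"dy": 0,"dz": -9,"roll": 0,"fingers": 40},
    {"dx": 0,"dy": 0,"dz": 0,"roll": 0,"fingers": 30},
    {"dx": 0,"dy": 0,"dz": 0,"roll": 0,"fingers": 30},
  ],
)

```text
clock: 8.8
ee_pos: [0.6897, -0.2259, 0.1024]
eef_rot: [0.967, -0.256, 0.001, 0.0]
force: [0.1, -0.8, 0.2]
width: 0.351
grasp_force: 0.0
```

Request:
drive_tool(
  steps=[
    {"dx": -1,"dy": 0,"dz": -6,"roll": 0,"fingers": 30},
    {"dx": -5,"dy": -8.2,"dz": 0,"roll": -5,"fingers": 30},
    {"dx": -6,"dy": -7.6,"dz": 0,"roll": -5,"fingers": 30},
    {"dx": -6.4,"dy": -7.1,"dz": 0,"roll": -5,"fingers": 30},
    {"dx": -7,"dy": -6.5,"dz": 0,"roll": -5,"fingers": 30},
    {"dx": 0,"dy": 0,"dz": 0,"roll": 0,"fingers": 30},
  ],
)

```text
clock: 9.4
ee_pos: [0.6639, -0.2554, 0.0962]
eef_rot: [0.907, -0.421, 0.001, -0.001]
force: [1.0, 0.5, -1.1]
width: 0.352
grasp_force: 0.8
```

Request:
drive_tool(
  steps=[
    {"dx": -7.6,"dy": -5.9,"dz": 0,"roll": -5,"fingers": 30},
    {"dx": -8.1,"dy": -5.2,"dz": 0,"roll": -5,"fingers": 30},
  ],
)

```text
clock: 9.6
ee_pos: [0.6495, -0.2655, 0.0962]
eef_rot: [0.867, -0.498, 0.001, -0.001]
force: [4.1, 5.3, -0.7]
width: 0.352
grasp_force: 2.7
```

```bash
python3 - <<'E'
from h import *
q=bot.sense();print(q["clock"],np.round(q["force"],1),np.round(q["ee_pos"],4))
a=cv2.imread("pics/side0.png");c=cam("side")[0][:,:,::-1];cv2.imwrite("pics/side1.png",c)
f=lambda x:cv2.resize(x[210:350,310:460],None,fx=2.6,fy=2.6,interpolation=cv2.INTER_CUBIC)
cv2.imwrite("pics/cmp.png",np.hstack([f(a),f(c)]))
E
```

```text
9.6 [ 4.1  5.3 -0.7] [ 0.6495 -0.2655  0.0962]
```

View pics/cmp.png

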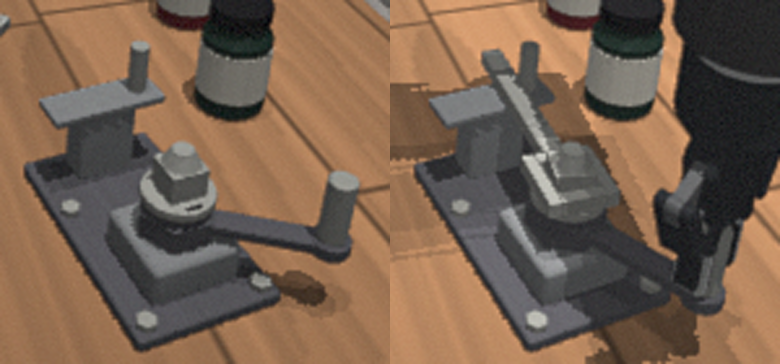

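The side view shows the spanner seated and its bar against the post. The push force of about 6.7 N means the nut is now turning, so I continue the swing.

Request:
drive_tool(
  steps=[
    {"dx": -8.5,"dy": -4.5,"dz": 0,"roll": -5,"fingers": 30},
    {"dx": -8.8,"dy": -3.7,"dz": 0,"roll": -5,"fingers": 30},
    {"dx": -9.1,"dy": -2.9,"dz": 0,"roll": -5,"fingers": 30},
    {"dx": -9.4,"dy": -2.1,"dz": 0,"roll": -5,"fingers": 30},
    {"dx": -9.5,"dy": -1.3,"dz": 0,"roll": -5,"fingers": 30},
    {"dx": -9.6,"dy": -0.5,"dz": 0,"roll": -5,"fingers": 30},
    {"dx": -9.6,"dy": 0.4,"dz": 0,"roll": -5,"fingers": 30},
    {"dx": -9.5,"dy": 1.2,"dz": 0,"roll": -5,"fingers": 30},
    {"dx": -9.4,"dy": 2,"dz": 0,"roll": -5,"fingers": 30},
  ],
)

```text
clock: 10.55
ee_pos: [0.5667, -0.2777, 0.0963]
eef_rot: [-0.611, 0.792, -0.002, 0.001]
force: [5.7, 1.3, -2.5]
width: 0.353
grasp_force: 2.7
```

Request:
drive_tool(
  steps=[
    {"dx": -4.6,"dy": 1.3,"dz": 0,"roll": -2.5,"fingers": 30},
    {"dx": -4.6,"dy": 1.5,"dz": 0,"roll": -2.5,"fingers": 30},
    {"dx": -4.5,"dy": 1.7,"dz": 0,"roll": -2.5,"fingers": 30},
    {"dx": -4.4,"dy": 1.9,"dz": 0,"roll": -2.5,"fingers": 30},
    {"dx": -2.2,"dy": 1,"dz": 0,"roll": -1.2,"fingers": 30},
  ],
)

```text
clock: 11.05
ee_pos: [0.5465, -0.2704, 0.0964]
eef_rot: [-0.532, 0.847, -0.002, 0.002]
force: [6.4, -1.1, -3.2]
width: 0.352
grasp_force: 2.6
```

Request:
drive_tool(
  steps=[
    {"dx": -2.1,"dy": 1.1,"dz": 0,"roll": -1.2,"fingers": 30},
    {"dx": -2.1,"dy": 1.1,"dz": 0,"roll": -1.3,"fingers": 30},
    {"dx": -2.1,"dy": 1.2,"dz": 0,"roll": -1.2,"fingers": 30},
  ],
)

```text
clock: 11.35
ee_pos: [0.5405, -0.2672, 0.0964]
eef_rot: [-0.505, 0.863, -0.002, 0.002]
force: [5.6, -0.2, -2.4]
width: 0.356
grasp_force: 2.6
```

Request:
drive_tool(
  steps=[
    {"dx": -2.1,"dy": 1.2,"dz": 0,"roll": -1.2,"fingers": 30},
    {"dx": -2,"dy": 1.2,"dz": 0,"roll": -1.2,"fingers": 30},
    {"dx": -2,"dy": 1.3,"dz": 0,"roll": -1.2,"fingers": 30},
  ],
)

```text
clock: 11.65
ee_pos: [0.5344, -0.2635, 0.0964]
eef_rot: [-0.477, 0.879, -0.002, 0.002]
force: [6.6, -0.8, -3.7]
width: 0.352
grasp_force: 2.6
```

Request:
drive_tool(
  steps=[
    {"dx": -2,"dy": 1.3,"dz": 0,"roll": -1.2,"fingers": 30},
    {"dx": -2,"dy": 1.3,"dz": 0,"roll": -1.2,"fingers": 30},
    {"dx": -2,"dy": 1.4,"dz": 0,"roll": -1.2,"fingers": 30},
  ],
)

```text
clock: 11.95
ee_pos: [0.529, -0.2598, 0.0965]
eef_rot: [-0.449, 0.893, -0.002, 0.002]
force: [9.1, -5.0, -6.8]
width: 0.353
grasp_force: 5.3
```

Request:
drive_tool(
  steps=[
    {"dx": -1.9,"dy": 1.4,"dz": 0,"roll": -1.2,"fingers": 30},
    {"dx": 0,"dy": 0,"dz": 0,"roll": 0,"fingers": 30},
  ],
)

```text
clock: 12.15
ee_pos: [0.528, -0.2588, 0.0965]
eef_rot: [-0.44, 0.898, -0.003, 0.003]
force: [11.3, -6.1, -9.1]
width: 0.351
grasp_force: 6.2
```

The tool stalled and the force stays at about 13 N, so the nut is at its stop. I'll back off, open and lift clear.

Request:
drive_tool(
  steps=[
    {"dx": 2,"dy": -1.5,"dz": 0,"roll": 0,"fingers": 32},
    {"dx": 1.7,"dy": -1.2,"dz": 0,"roll": 0,"fingers": 42},
    {"dx": 0,"dy": 0,"dz": 0,"roll": 0,"fingers": 50},
    {"dx": 0,"dy": 0,"dz": 10,"roll": 0,"fingers": 50},
    {"dx": 0,"dy": 0,"dz": 30,"roll": 0,"fingers": 50},
    {"dx": 0,"dy": 0,"dz": 45,"roll": 0,"fingers": 50},
    {"dx": 0,"dy": -10,"dz": 40,"roll": 0,"fingers": 50},
    {"dx": 0,"dy": 0,"dz": 40,"roll": 0,"fingers": 50},
    {"dx": 0,"dy": 30,"dz": 0,"roll": 5,"fingers": 50},
    {"dx": 0,"dy": 0,"dz": 0,"roll": 0,"fingers": 50},
    {"dx": 0,"dy": 0,"dz": 0,"roll": 0,"fingers": 50},
  ],
)

```text
clock: 13.25
ee_pos: [0.5273, -0.2402, 0.261]
eef_rot: [-0.477, 0.879, -0.0, 0.0]
force: [0.8, -0.3, -0.3]
width: 0.588
grasp_force: 0.0
```

```bash
python3 look.py w6; python3 - <<'E'
from h import *
import pickle
c=cam("top"); im,K,R,t=c
# pin top: bright blob near predicted position, top view
u=proj([[.527,-.258,.115]],K,R,t)[0]; print("pred pin",u)
x,y=u.astype(int); g=cv2.cvtColor(im,cv2.COLOR_RGB2GRAY)[y-12:y+13,x-12:x+13]; hs=cv2.cvtColor(im,cv2.COLOR_RGB2HSV)[y-12:y+13,x-12:x+13]
m=((hs[...,1]<70)&(g>100)).astype(np.uint8); n,l,st,ce=cv2.connectedComponentsWithStats(m)
for i in range(1,n):
  if st[i,4]>5:
    p=ray(ce[i]+[x-12,y-12],K,R,t,.115)[0]*1000; v=p[:2]-[592.6,-172]; print(st[i],p.round(0),np.hypot(*v).round(0),np.degrees(np.arctan2(v[1],v[0])).round(1))
# wrist: pin and spanner blobs
im,K,R,t=pickle.load(open("w6.pkl","rb"))
print("wrist pred pin",proj([[.527,-.258,.115]],K,R,t),"ring",proj([[.5926,-.172,.096]],K,R,t),"post",proj([[.6077,-.0495,.125]],K,R,t))
h=cv2.cvtColor(im,cv2.COLOR_RGB2HSV); m=((h[...,1]<60)&(h[...,2]>200)).astype(np.uint8)
n,l,st,ce=cv2.connectedComponentsWithStats(m)
for i in range(1,n):
  if st[i,4]>150: print(st[i],ce[i].round(1),ray(ce[i],K,R,t,.115)[0].round(3),ray(ce[i],K,R,t,.096)[0].round(3))
E
```

```text
13.3 [ 0.5273 -0.2405  0.2605] [-4.771e-01  8.789e-01  1.000e-04 -1.000e-04] cam [ 0.485 -0.305  0.385]
pred pin [457.629601   217.53769431]
wrist pred pin [[304.6235141  176.43647337]] ring [[298.46621926 275.40993237]] post [[350.85119189 384.45269996]]
[286 163  22  18 235] [297.7 170.5] [ 0.529 -0.266  0.115] [ 0.532 -0.263  0.096]
[299 244  35  41 363] [315.9 264.1] [ 0.565 -0.182  0.115] [ 0.571 -0.173  0.096]
[271 249  30  21 230] [285.7 259. ] [ 0.586 -0.202  0.115] [ 0.593 -0.194  0.096]
[266 266  59  40 710] [292.3 286.8] [ 0.597 -0.174  0.115] [ 0.605 -0.164  0.096]
[ 307  292   62   65 1051] [336.5 325.1] [ 0.585 -0.113  0.115] [ 0.592 -0.099  0.096]
[ 587  365   53   35 1406] [617.9 383.7] [0.371 0.116 0.115] [0.363 0.146 0.096]
```

Pin rotated 94° in total: about 80° of nut travel plus the roughly 14° the screw moved before the spanner braced. That is consistent with the stop and within the 25° limit.

```bash
python3 -c "
from station import bot
print(bot.finish_job())"
```

```text
the job is handed in; nothing more can be done
None
```

I handed the job in at about 13 s of the 56 s: the middle spanner is on the screw head with its bar against the post, and the locknut lever was swung until it stalled at its stop. The screw turned an estimated 14° against the 25° limit; the hand-in call returned no verdict.

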